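# Set the filling funnel into the cased sample jar

## Robot

A 6-joint arm with a two-finger parallel gripper is mounted at the origin on a cart in front of the work surface, level with it; the furniture and walls round the work are solid. World frame = base frame: x ahead of the robot, y to its left, z up, the work surface at z = 0. Lengths are in m, angles in rad, forces in N, time in s.
With the tool pointing down it reaches from about 0.35 to 0.975 m from the base axis. Payload 4.9 kg.
Tool frame: the origin (TCP) lies on the centre line of the jaws, within the pads' length; the fingertips stand ctrl.tcp_to_tips ahead of it and the grasp point (between the pads) lies 3 mm ahead of it (ctrl.tcp_to_tips is the distance from the TCP to the fingertips, in m); z points along the fingers, y is the direction in which the jaws open and shut (so a half turn about z gives the same grasp; the last joint's range is limited). The gripper opens to 85 mm and grips with 20 to 120 N. Pads are 22 mm wide; open, the fingers measure 114 mm over their backs; the gripper's body (76 mm by 85 mm) begins 54 mm behind the grasp point. The pads swing forward as they close: fully open they stand 13 mm farther back than shut.
Start: joints at [-1.441, 0.053, 1.613, -0, 1.476, -0.119], TCP at [0.154, -0.606, 0.253] pointing down, gripper open.
Joint ranges: [-3.01, 3.01], [-1.01, 2.22], [0.06, 2.58], [-1.02, 4.17], [0.09, 2.62], [-3.14, 3.14]. Speed limits (rad/s): [2.57, 2.57, 3.14, 3.14, 3.14, 3.14].

## Interface

Orientations are given as a rotation vector (axis times angle).
In Python, from station import ctrl, vision gives the robot as it stands.
- The arm moves only by the tool jog_arm, never from a script. Its argument "deltas" is a list of rows, each a list of 7 numbers: the turn, a rotation vector about the tool's x, y, z in rad, then the shift along the tool's x, y, z in cm, then the opening, from 0 (shut) to 1 (fully open). A call has 1 to 12 rows; each row shifts and turns the commanded pose from where the row before left it, along the tool's axes as they then stand; what a row does not reach is not made up. A row lasts 1/12 s, in which the tool goes at most 41.7 mm and 7.16 degrees, less where a joint would pass 70% of its speed; a pose out of reach is approached as far as the arm can. A call with a gripper value outside its range is refused whole. The fingers move at their own pace and stop on an object; "grip_force" is the grip in N (left out, the last holds). Time passes only in rows, so rows that do not move let the fingers close. It gives the time, the measured TCP pose, the force and the opening at its end, in the units of the state.
- ctrl.get_obs(): the state, without advancing time (a new reading comes with each control period).
- vision.get_image(name): name is "side" or "top"; returns (picture, depth): 384x512x3 uint8, red, green, blue; 384x512 float32, m along the optical axis (not along the pixel's ray), 0 where there is no reading.
- vision.calibration(name): a dict with "fx", "fy", "cx", "cy" (pixels), "dist" ([k1, k2, p1, p2, k3] as OpenCV has them; the pictures are not rectified), "rvec" (rotation vector, rad) and "tvec" (3), from world to camera coordinates, as OpenCV has them. Camera axes: x right, y down, z forward; pixel columns grow to the right and rows downward; lengths in m; the calibration is good to about 2 mm. A picture is of the moment at which its call begins. calibration takes no time and is no camera call.
- ctrl.finish_job(): hands the job in, once; it reports no verdict.
The state is a dict: "t": time; "q": joint angles; "dq": joint speeds; "effort": joint torques, N m; "tool_pos": TCP position; "tool_rot": TCP orientation; "contact_force": force on the tool from outside, world axes, zero at the start; "wrist_torque": the same for the moment, N m; "opening": finger opening in m.
Only numpy, scipy, OpenCV 4.12 (cv2) and the standard library are available. Lean on these libraries where they do the work, as an engineer would, in place of code of your own. Each camera call takes 0.05 s, during which the arm holds its last target. There are 200 camera calls.

## Task

Get the sample jar ready for filling: lift the lid of the grey case open until it rests back on its stop, then take the white funnel from its stand and set it into the neck of the jar inside the case. The funnel's two lugs must drop into the two notches of the jar's rim, so feel for them by turning the funnel gently; leave it upright and fully home with its flange flat on the rim, the lid still open, and do not shift the jar of beans, the tin or the pouch standing nearby.

Things in the scene. Friction and masses are not known exactly. Their poses are not given: they have to be found in the camera images.
- case_lid (a joint): hinge of the grey case's lid, rad: 0 shut, 1.75 open on its stop (leaning back 10 degrees past upright). Light (0.25 kg); it falls shut from below 1.5 and falls open onto its stop from above 1.65; upright between these it may balance.
- lid_hinge (a point): point on the lid's hinge line, in the middle of the far top edge of the case. Its axes are the case's: x from the front of the case to the hinge, y along the hinge line, z up; it does not turn with the lid. The case is a fixed grey box, 130 (x) x 150 (y) x 105 mm high.
- lid_tab (a point): point in the flat black tab on the lid's front edge (30 mm wide along the hinge line, 10 thick, 40 long), 27 mm beyond the lid's edge, half-way through the tab, 158 mm from the hinge line and 3 mm above it when shut. Pinched across the 30 mm it turns between the fingers, so the tool may stay upright as the lid swings. Axes turn with the lid: x towards the hinge, z out of its upper face.
- mouth (a point): centre of the jar's mouth at its rim, 10 mm below the case's top; axes as lid_hinge. Jar: aluminium, fixed in the case, bore 40 mm, rim 66 mm across with two opposite notches 16 mm wide, 18 mm deep, open to bore and outside. The line through the notches is NOT this frame's x axis: it lies up to 0.5 rad to either side of it, to be found by touch or by eye.
- funnel_bowl (a point): centre of the rectangular bowl of the loose white funnel (about 0.18 kg, upright in its stand). Bowl 86 (x) x 50 (y) mm, upright walls from 22 mm below to 24 mm above this point; grasp across the 50 mm. z is up. Fully home, this point is 42 mm above mouth; with the lugs resting on the rim beside the notches, 56 mm above.
- stand_hole (a point): centre of the hole (58 mm) in the top plate of the fixed steel stand in which the funnel hangs by its flange, at the plate's upper face, 75 mm above the table; plate 100 x 100 mm on four legs. Lift the funnel 65 mm to clear it.
- bean_jar: bystander: clear jar of beans with black cap, 66 mm across, 108 mm high; origin under its centre
- tin_sample_2: bystander: small white tin, 62 mm across, 70 mm high; origin under its centre
- pouch: bystander: dark upright pouch, 49 x 75 x 130 mm; origin under its centre
- funnel_flange (a point): on the funnel's axis at the underside of its round flange (66 mm across), 42 mm below funnel_bowl, same axes. From here a tapered spout hangs down 60 mm, 37 mm across at the top, 22 mm at the tip. Two opposite lugs at its top lie along the funnel's x axis (the bowl's long side), 11 mm wide, reaching 27 mm from the axis and 14 mm below the flange.

How it is judged:
On the way, in this order (a step that is already met when the one before it is completed fails the run):
1. the lid rests open on its stop (value of joint case_lid above 1.69 rad), for 0.2 s.
2. the funnel is fully home in the jar's neck (z of funnel_bowl in the frame of mouth below 0.046 m and horizontal distance between funnel_bowl and mouth below 0.006 m), for 0.2 s.
At the end, for the whole second after the job is handed in: The lid rests open on its stop (above 1.69 rad) and the released funnel stands upright (within 0.07 rad) in the jar's neck, lugs in the notches and flange on the rim: its bowl point within 4 mm of the seated height of 42 mm above the mouth and within 6 mm of its axis (all of step 2 and value of joint case_lid above 1.69 rad and z of funnel_bowl in the frame of mouth above 0.038 m and angle between funnel_bowl's own z axis and vertical below 0.07 rad); the robot touches nothing.
It fails at once if the jar of beans is shifted by more than 30 mm (distance of bean_jar from where it was at the start of the episode above 0.03 m).
It fails at once if the white tin is shifted by more than 30 mm (distance of tin_sample_2 from where it was at the start of the episode above 0.03 m).
It fails at once if the pouch is shifted by more than 30 mm (distance of pouch from where it was at the start of the episode above 0.03 m).
It also fails if it takes over 61 s, if anything falls off the work surface, if the arm or the gripper's body presses on something with over 40 N, if the wrist force passes 120 N, or if a joint passes its speed limit or range.

## Working session

There is one attempt and no reset: what is moved stays moved. The work goes in short steps, Python scripts to look and compute and a tool call to move; the robot and the scene stay as the last step left them, time stands still between calls to the robot, and variables do not carry over. Pictures are saved under pics/ and viewed, about 8 in all and at most 12, crops included, and the job is handed in when it is done.

Besides the shell and the picture viewer there is one more tool, called after "Request:" as name([rows], argument=value, ...), one row to a line, values as JSON. jog_arm: Moves the arm, as the interface text tells. Its arguments: {"type":"object","properties":{"deltas":{"type":"array"},"grip_force":{"type":"number"}},"required":["deltas"]}

```bash
mkdir -p pics; ls; cat > h.py <<'E'
import numpy as np, cv2
from scipy.spatial.transform import Rotation as R
from station import ctrl, vision
def grab(n):
    im,d=vision.get_image(n); np.savez(f'pics/{n}.npz',im=im,d=d); return im,d
def cam(n):
    c=vision.calibration(n); K=np.array([[c['fx'],0,c['cx']],[0,c['fy'],c['cy']],[0,0,1.]])
    return K,np.array(c['dist'],float),R.from_rotvec(np.ravel(c['rvec'])).as_matrix(),np.ravel(c['tvec'])
def cloud(n,d):
    K,D,Rm,t=cam(n); v,u=np.mgrid[:384,:512]
    p=cv2.undistortPoints(np.stack([u.ravel(),v.ravel()],1).astype(np.float64)[:,None],K,D)[:,0]
    z=d.ravel()[:,None]; P=np.hstack([p*z,z]); W=(P-t)@Rm; W[z[:,0]==0]=np.nan
    return W.reshape(384,512,3)
def proj(n,P):
    K,D,Rm,t=cam(n); return cv2.projectPoints(np.array(P,float).reshape(-1,3),cv2.Rodrigues(Rm)[0],t,K,D)[0][:,0]
def save(im,f,box=None,s=1):
    if box: im=im[box[1]:box[3],box[0]:box[2]]
    cv2.imwrite(f,cv2.resize(im[:,:,::-1],None,fx=s,fy=s,interpolation=cv2.INTER_CUBIC))
E
python3 - <<'E'
from h import *
a,da=grab('top'); b,db=grab('side')
save(a,'pics/top0.png',s=1.5); save(b,'pics/side0.png',s=1.5)
o=ctrl.get_obs(); print(o, ctrl.tcp_to_tips)
for n in('top','side'):
    K,D,Rm,t=cam(n); print(n,-Rm.T@t,Rm[2])
E
```

```text
pics
{'t': 0.1, 'q': array([-1.44097479e+00,  5.32817237e-02,  1.61416430e+00, -4.77851182e-06,
        1.47603083e+00, -1.18990308e-01]), 'dq': array([ 2.73122796e-04, -6.30302155e-04, -4.46745230e-03,  8.75613071e-04,
        2.57193379e-05,  3.14072326e-04]), 'effort': array([-6.19419043e-04, -3.94904423e+01, -3.71366429e+01, -2.42925917e-04,
        3.88341694e-03, -2.05243276e-05]), 'tool_pos': array([ 0.15384329, -0.60521883,  0.25218704]), 'tool_rot': array([-3.11544336e+00, -3.89592288e-01,  2.34860658e-05]), 'contact_force': array([-0.18780451, -0.61374516,  0.51497609]), 'wrist_torque': array([ 0.03002201,  0.05419822, -0.02182073]), 'opening': 0.08555024126016175} 0.022
top [ 0.30407384 -0.02173563  1.08772672] [ 0.19578078 -0.0122812  -0.98057078]
side [0.84807574 0.54115568 0.98321821] [-0.29426858 -0.51074317 -0.80780407]
```

View pics/top0.png

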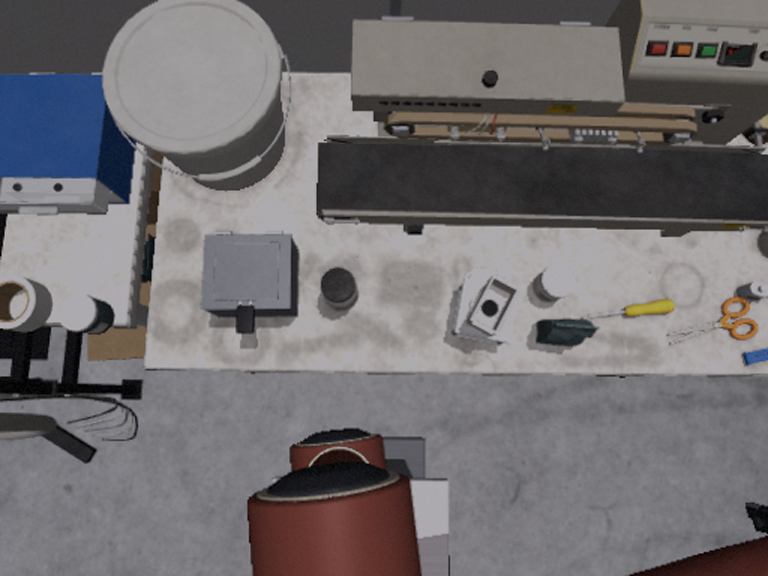

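View pics/side0.png

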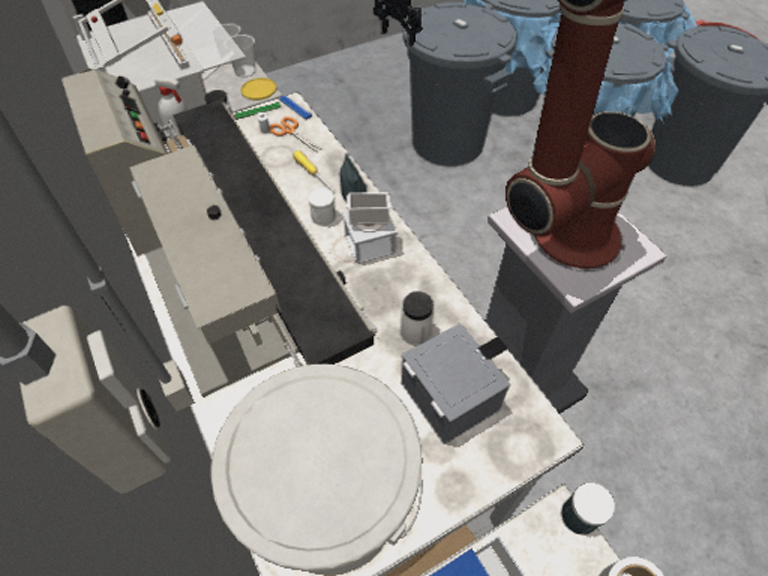

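Top view (×1.5): the case lid is at (250,272) with its tab at (246,318), bean jar (338,288), funnel (490,308), tin (553,280) and pouch (565,330). Next I measure from depth.

```bash
cat >> h.py <<'E'
def rect(W,box,zr):
    x0,y0,x1,y1=box; P=W[y0:y1,x0:x1].reshape(-1,3); P=P[(P[:,2]>zr[0])&(P[:,2]<zr[1])]
    r=cv2.minAreaRect(P[:,:2].astype(np.float32)*1000); return np.round(r[0],1),np.round(r[1],1),round(r[2],1),np.round(np.median(P[:,2]),4),len(P)
E
python3 - <<'E'
from h import *
for n,boxes in {'top':dict(case=(125,145,205,225),bean=(208,170,245,210),fun=(290,175,350,240),tin=(350,170,383,205),pouch=(353,205,402,235)),
 'side':dict(case=(262,210,345,300),bean=(262,188,295,235),fun=(222,122,270,180),tin=(200,120,226,152),pouch=(222,100,246,135))}.items():
    d=np.load(f'pics/{n}.npz')['d']; W=cloud(n,d); np.save(f'pics/W{n}.npy',W)
    print(n,'table',np.nanmedian(W[225:235,250:280,2]) if n=='top' else np.nanmedian(W[190:200,250:262,2]))
    for k,b in boxes.items():
        P=W[b[1]:b[3],b[0]:b[2]].reshape(-1,3); P=P[P[:,2]>.02]
        h=np.histogram(P[:,2],bins=np.arange(.02,.2,.01)); print(k,'zmax',np.round(np.nanpercentile(P[:,2],99),3),h[0])
    B=boxes
    print('lid',rect(W,B['case'],(.098,.13))); print('bean',rect(W,B['bean'],(.1,.12)))
    print('fun',rect(W,B['fun'],(.125,.18)),'plate',rect(W,B['fun'],(.068,.082)))
    print('tin',rect(W,B['tin'],(.06,.08)),'pouch',rect(W,B['pouch'],(.1,.14)))
# tab
n='top';W=np.load('pics/Wtop.npy'); P=W[205:224,150:178]; im=np.load('pics/top.npz')['im'][205:224,150:178]
m=(im.sum(2)<120)&(P[...,2]>.06); print('tab',rect(P,(0,0,28,19),(.09,.13)),np.nanmean(P[m],0))
im=np.load('pics/top.npz')['im']; b=np.load('pics/side.npz')['im']
c=[cv2.resize(im[175:240,290:400],(770,455),interpolation=2)[:,:,:],]
save(im,'pics/c1.png',(120,140,250,235),6)
E
```

```text
top table -0.0011439762121623865
case zmax 0.118 [  37   41   47   42   49   47   47   51  150 3114    0    0    0    0
    0    0    0]
bean zmax 0.112 [ 11  10  13  17  16  54  16  10 380  41   0   0   0   0   0   0   0]
fun zmax 0.142 [  7   3   2   0  26 642  14 399  54  44  44 156  92   0   0   0   0]
tin zmax 0.073 [ 25  22  29  16 312 104   0   0   0   0   0   0   0   0   0   0   0]
pouch zmax 0.131 [15 42 55 48 31 50 70 94 93 44 36 11  0  0  0  0  0]
lid (array([487.8, 201.6]), array([179.7, 154.6]), 1.1, np.float64(0.1137), 3277)
bean (array([484.5,  43.7]), array([57.8, 57. ]), 1.4, np.float64(0.1073), 421)
fun (array([ 449.3, -219.1]), array([49.5, 94.3]), 62.6, np.float64(0.1392), 268) plate (array([ 448.8, -219. ]), array([ 98.8, 101.2]), 79.6, np.float64(0.0744), 668)
tin (array([ 505.6, -349.6]), array([59.2, 61.5]), 85.1, np.float64(0.0688), 416) pouch (array([ 416.2, -361. ]), array([75.4, 18.7]), 87.6, np.float64(0.1097), 184)
side table -0.0004835136474228114
case zmax 0.263 [ 124  135  125  141  135  164  134  105  181 2655    2    0    0    0
    0    0    0]
bea
[... 238 characters left out ...]
0   0   0   0]
pouch zmax 0.143 [ 4  8 13 18 39 43 46 52 38 42 49 39 24  0  0  0  0]
lid (array([490.2, 163.4]), array([181.2, 225.6]), 1.5, np.float64(0.1137), 2857)
bean (array([502.3,  81.8]), array([142.3,  66.9]), 63.8, np.float64(0.1094), 465)
fun (array([ 497.6, -153.8]), array([222.5,  90.4]), 54.2, np.float64(0.1376), 272) plate (array([ 444.7, -265.4]), array([196.9,  97.7]), 82.0, np.float64(0.0752), 384)
tin (array([ 505.9, -351.1]), array([62.7, 57.3]), 62.8, np.float64(0.0701), 200) pouch (array([ 429.3, -317.8]), array([157.3,  42.9]), 66.2, np.float64(0.1206), 168)
tab (array([419.9, 201.1]), array([44. , 74.2]), 0.8, np.float64(0.114), 260) [0.42829972 0.20173871 0.10542449]
```

```bash
python3 - <<'E'
from h import *
W=np.load('pics/Wtop.npy'); im=np.load('pics/top.npz')['im'];b=np.load('pics/side.npz')['im']
for r in (160,170,180,190,200,205):
    m=np.where((W[r,125:210,2]>.1)&(W[r,125:210,2]<.125))[0]+125; print(r,W[r,m[0]].round(4),W[r,m[-1]].round(4))
for c in (140,150,160,165,170,180,190):
    m=np.where((W[145:230,c,2]>.1)&(W[145:230,c,2]<.125))[0]+145; print(c,m[0],m[-1],W[m[0],c].round(4),W[m[-1],c].round(4))
A=cv2.resize(im[150:230,125:205],(400,400),interpolation=2); B=cv2.resize(im[175:235,295:355],(400,400),interpolation=2)
C=cv2.resize(b[120:180,220:270],(333,400),interpolation=2)[:, :333]
save(np.hstack([A,B]),'pics/c1.png')
Ws=np.load('pics/Wside.npy')
P=Ws[122:180,222:270].reshape(-1,3); P=P[(P[:,2]>.125)&(P[:,2]<.15)&(P[:,1]<-.16)&(P[:,1]>-.28)]
print('side fun',cv2.minAreaRect(P[:,:2].astype(np.float32)*1000))
P=Ws[122:180,222:270].reshape(-1,3); P=P[(P[:,2]>.068)&(P[:,2]<.080)&(P[:,1]<-.15)&(P[:,1]>-.29)&(P[:,0]<.52)]
print('side plate',cv2.minAreaRect(P[:,:2].astype(np.float32)*1000))
P=W[175:240,290:350].reshape(-1,3);P=P[(P[:,2]>.134)]; print(cv2.minAreaRect(P[:,:2].astype(np.float32)*1000))
E
```

```text
160 [0.5579 0.2766 0.1154] [0.5613 0.1264 0.1103]
170 [0.5321 0.2783 0.1118] [0.5343 0.1276 0.1115]
180 [0.5056 0.2764 0.1118] [0.5079 0.1266 0.1109]
190 [0.4791 0.2766 0.1133] [0.4815 0.1253 0.112 ]
200 [0.4536 0.2756 0.1104] [0.4555 0.1241 0.1124]
205 [0.4408 0.275  0.1094] [0.4434 0.1243 0.1073]
140 157 206 [0.5666 0.2673 0.1135] [0.4385 0.2594 0.1094]
150 154 206 [0.5761 0.2426 0.11  ] [0.4383 0.2327 0.1136]
160 156 222 [0.5707 0.2157 0.1111] [0.3979 0.2045 0.115 ]
165 156 222 [0.5702 0.202  0.1135] [0.3982 0.1921 0.1144]
170 156 206 [0.5704 0.189  0.1135] [0.4396 0.1826 0.1096]
180 154 206 [0.5778 0.1642 0.1076] [0.4398 0.1568 0.1108]
190 156 205 [0.5717 0.1371 0.1112] [0.4427 0.1314 0.1115]
side fun ((449.63043212890625, -219.91331481933594), (56.01439666748047, 88.04983520507812), 60.64815902709961)
side plate ((449.49322509765625, -220.81756591796875), (104.70376586914062, 97.78485870361328), 79.67359924316406)
((449.4136962890625, -218.93841552734375), (49.09625244140625, 94.27398681640625), 62.52048110961914)
```

View pics/c1.png

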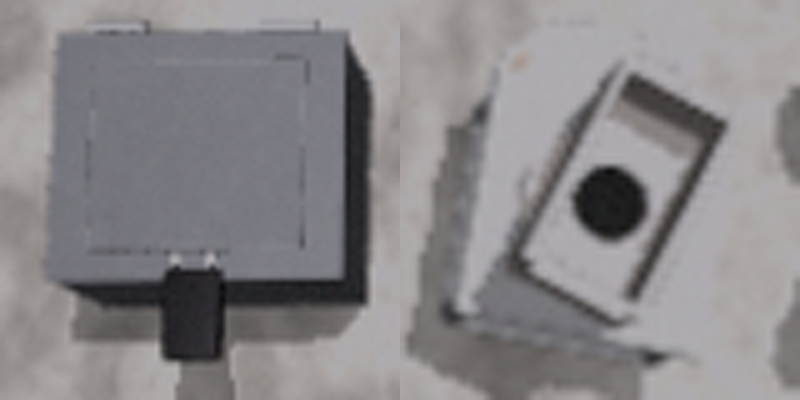

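Request:
jog_arm([
  [0,0,0.117,0,0,0,1],
  [0,0,0.117,0,0,0,1],
  [0,0,0,1.8,-2.4,0,1],
  [0,0,0,1.8,-2.4,0,1],
  [0,0,0,1.8,-2.4,0,1],
  [0,0,0,1.8,-2.4,0,1],
  [0,0,0,1.8,-2.4,0,1],
  [0,0,0,1.8,-2.4,0,1],
  [0,0,0,1.8,-2.4,0,1],
  [0,0,0,1.8,-2.4,0,1],
  [0,0,0,1.8,-2.4,0,1],
  [0,0,0,1.8,-2.4,0,1],
])

```text
t: 1.1
tool_pos: [0.3308, -0.3616, 0.2528]
tool_rot: [-3.141, -0.023, 0.001]
contact_force: [1.2, 1.1, -0.3]
opening: 0.0856
```

```bash
python3 - <<'E'
import numpy as np
W=np.load('pics/Wtop.npy')
P=W[0:150,60:200].reshape(-1,3);P=P[(P[:,2]>.03)&(P[:,2]<.8)]
print('bucket min x',np.nanpercentile(P[:,0],1),np.nanmin(P[:,0]),'zmax',np.nanpercentile(P[:,2],98))
E
```

```text
bucket min x 0.6437421460501864 0.6145189579932255 zmax 0.2639891431486043
```

Request:
jog_arm([
  [0,0,0,1.6,-3.0,0,1],
  [0,0,0,1.6,-3.0,0,1],
  [0,0,0,1.6,-3.0,0,1],
  [0,0,0,1.6,-3.0,0,1],
  [0,0,0,1.6,-3.0,0,1],
  [0,0,0,1.6,-3.0,0,1],
  [0,0,0,1.6,-3.0,0,1],
  [0,0,0,-0.2,-3.0,0,1],
  [0,0,0,-0.2,-3.0,0,1],
  [0,0,0,-0.2,-3.0,0,1],
  [0,0,0,-0.2,-3.0,0,1],
  [0,0,0,-0.2,-3.0,0,1],
])

```text
t: 2.1
tool_pos: [0.4264, -0.0002, 0.2528]
tool_rot: [-3.141, -0.023, 0.001]
contact_force: [0.9, -0.1, 0.7]
opening: 0.0853
```

Request:
jog_arm([
  [0,0,0,-0.2,-3.0,0,1],
  [0,0,0,-0.2,-3.0,0,1],
  [0,0,0,-0.2,-3.0,0,1],
  [0,0,0,-0.2,-3.0,0,1],
  [0,0,0,-0.2,-3.0,0,1],
  [0,0,0,-0.2,-3.0,0,1],
  [0,0,0,0,-2.0,0,1],
  [0,0,0,0,0,0,0.7],
  [0,0,0,0,0,0,0.7],
])

```text
t: 2.85
tool_pos: [0.4116, 0.1986, 0.2528]
tool_rot: [3.141, 0.027, -0.002]
contact_force: [0.6, -0.6, 0.7]
opening: 0.0639
```

Request:
jog_arm([
  [0,0,0,0,-0.25,2.8,0.7],
  [0,0,0,0,0,2.8,0.7],
  [0,0,0,0,0,2.8,0.7],
  [0,0,0,0,0,2.8,0.7],
  [0,0,0,0,0,2.8,0.7],
  [0,0,0,0,0,0,0],
  [0,0,0,0,0,0,0],
  [0,0,0,0,0,0,0],
  [0,0,0,0,0,0,0],
], grip_force=40)

```text
t: 3.6
tool_pos: [0.4114, 0.1977, 0.114]
tool_rot: [3.134, 0.024, -0.004]
contact_force: [-3.9, -12.1, -1.1]
opening: 0.029
```

```bash
python3 - <<'E'
import numpy as np
th=np.linspace(0,1.70,25)
p=np.stack([-.158*np.cos(th)+.003*np.sin(th),.158*np.sin(th)+.003*np.cos(th)],1)*100
d=np.diff(np.round(p-p[0],2),axis=0); print([[round(a,2),round(-b,2)] for a,b in d])
E
```

```text
[[np.float64(0.06), np.float64(-1.12)], [np.float64(0.14), np.float64(-1.11)], [np.float64(0.22), np.float64(-1.1)], [np.float64(0.29), np.float64(-1.08)], [np.float64(0.37), np.float64(-1.05)], [np.float64(0.45), np.float64(-1.03)], [np.float64(0.52), np.float64(-0.99)], [np.float64(0.58), np.float64(-0.95)], [np.float64(0.65), np.float64(-0.92)], [np.float64(0.72), np.float64(-0.86)], [np.float64(0.77), np.float64(-0.81)], [np.float64(0.83), np.float64(-0.75)], [np.float64(0.88), np.float64(-0.69)], [np.float64(0.92), np.float64(-0.63)], [np.float64(0.97), np.float64(-0.56)], [np.float64(1.01), np.float64(-0.49)], [np.float64(1.04), np.float64(-0.42)], [np.float64(1.06), np.float64(-0.34)], [np.float64(1.09), np.float64(-0.27)], [np.float64(1.1), np.float64(-0.19)], [np.float64(1.11), np.float64(-0.11)], [np.float64(1.12), np.float64(-0.03)], [np.float64(1.12), np.float64(0.04)], [np.float64(1.11), np.float64(0.13)]]
```

Request:
jog_arm([
  [0,0,0,0.06,0.25,-1.12,0],
  [0,0,0,0.14,0,-1.11,0],
  [0,0,0,0.22,0,-1.1,0],
  [0,0,0,0.29,0,-1.08,0],
  [0,0,0,0.37,0,-1.05,0],
  [0,0,0,0.45,0,-1.03,0],
  [0,0,0,0.52,0,-0.99,0],
  [0,0,0,0.58,0,-0.95,0],
])

```text
t: 4.27
tool_pos: [0.439, 0.1983, 0.1988]
tool_rot: [3.141, 0.023, 0.001]
contact_force: [1.8, -5.2, -6.9]
opening: 0.0293
```

Request:
jog_arm([
  [0,0,0,0.65,0,-0.92,0],
  [0,0,0,0.72,0,-0.86,0],
  [0,0,0,0.77,0,-0.81,0],
  [0,0,0,0.83,0,-0.75,0],
  [0,0,0,0.88,0,-0.69,0],
  [0,0,0,0.92,0,-0.63,0],
  [0,0,0,0.97,0,-0.56,0],
  [0,0,0,1.01,0,-0.49,0],
])

```text
t: 4.93
tool_pos: [0.5063, 0.2001, 0.2552]
tool_rot: [-3.14, -0.023, 0.003]
contact_force: [-2.1, -1.7, -4.4]
opening: 0.0289
```

Request:
jog_arm([
  [0,0,0,1.04,0,-0.42,0],
  [0,0,0,1.06,0,-0.34,0],
  [0,0,0,1.09,0,-0.27,0],
  [0,0,0,1.1,0,-0.19,0],
  [0,0,0,1.11,0,-0.11,0],
  [0,0,0,1.12,0,-0.03,0],
  [0,0,0,1.12,0,0.04,0],
  [0,0,0,1.11,0,0.1,0],
  [0,0,0,0,0,0,0],
])

```text
t: 5.68
tool_pos: [0.595, 0.2023, 0.2678]
tool_rot: [-3.138, -0.023, -0.002]
contact_force: [0.1, 2.9, -0.0]
opening: 0.0293
```

Request:
jog_arm([
  [0,0,0,0,0,0,0.7],
  [0,0,0,0,0,0,0.7],
  [0,0,0,0,0,0,0.7],
  [0,0,0,0,0,-2,0.7],
  [0,0,0,0,0,-3,1],
  [0,0,0,0,0,-3,1],
  [0,0,0,-3,0,0,1],
  [0,0,0,-3,2.0,0,1],
  [0,0,0,-3,3.0,0,1],
  [0,0,0,-2,3.5,0,1],
  [0,0,0,0,3.5,0,1],
  [0,0,0,0,3.5,0,1],
])

```text
t: 6.68
tool_pos: [0.4849, 0.0439, 0.3481]
tool_rot: [3.141, 0.025, 0.006]
contact_force: [0.9, 0.2, -0.1]
opening: 0.0854
```

```bash
python3 - <<'E'
from h import *
a,da=grab('top'); b,db=grab('side')
A=cv2.resize(a[130:230,115:215],(450,450),interpolation=2); B=cv2.resize(b[170:300,240:350],(350,414),interpolation=2)
B=np.vstack([B,np.zeros((36,350,3),np.uint8)]); save(np.hstack([A,B]),'pics/c2.png')
W=cloud('top',da); np.save('pics/Wtop2.npy',W)
E
```

```text
(no output)
```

View pics/c2.png

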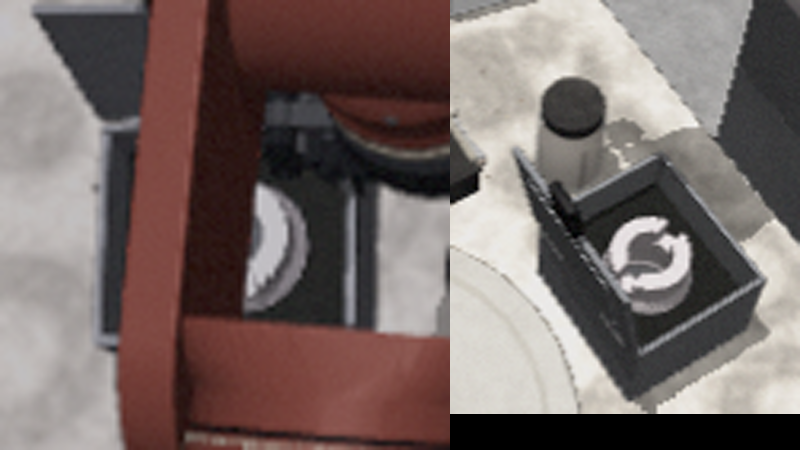

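Request:
jog_arm([
  [0,0,0,-0.5,3.3,0,1],
  [0,0,0,-0.5,3.3,0,1],
  [0,0,0,-0.5,3.3,0,1],
  [0,0,0,-0.5,3.3,0,1],
  [0,0,0,-0.5,3.3,0,1],
  [0,0,0,-0.5,3.3,0,1],
  [0,0,0,-0.5,3.3,0,1],
  [0,0,0,-0.5,3.3,0,1],
  [0,0,0.124,0,0,0,1],
  [0,0,0.124,0,0,0,1],
  [0,0,0.124,0,0,0,1],
  [0,0,0.124,0,0,0,1],
])

```text
t: 7.78
tool_pos: [0.4504, -0.2195, 0.3474]
tool_rot: [-3.049, 0.758, -0.002]
contact_force: [-0.4, -0.0, 0.2]
opening: 0.0853
```

```bash
python3 - <<'E'
from h import *
a,da=grab('top'); b,db=grab('side')
A=cv2.resize(a[155:225,125:205],(640,560),interpolation=2); save(A,'pics/c3.png')
W=cloud('top',da); np.save('pics/Wtop2.npy',W)
M=(W[...,2]>.085)&(W[...,2]<.104); m=np.zeros_like(M); m[165:215,140:195]=1; m&=M; m&=a.min(2)>120
P=W[m]; r=cv2.minEnclosingCircle(P[:,:2].astype(np.float32)*1000); print(r,len(P),np.median(P[:,2]))
e=cv2.fitEllipse(cv2.convexHull(P[:,:2].astype(np.float32)*1000)); print(e)
# occupancy of annulus by angle
c=np.array(r[0])/1000
from numpy import arctan2
uv=[]
for rad in (.024,.027,.030):
  s=[]
  for k in range(-180,180,6):
    p=proj('top',[c[0]+rad*np.cos(np.radians(k)),c[1]+rad*np.sin(np.radians(k)),.095])[0]
    s.append(int(cv2.remap(a,np.float32([[p[0]]]),np.float32([[p[1]]]),1).mean()))
  print(rad,s)
print(ctrl.get_obs()['tool_pos'],ctrl.get_obs()['tool_rot'])
E
```

```text
((496.01275634765625, 195.664794921875), 85.23615264892578) 345 0.09491055656248687
((489.02227783203125, 178.54592895507812), (109.01568603515625, 185.16127014160156), 15.374996185302734)
0.024 [172, 193, 194, 197, 186, 152, 146, 167, 121, 141, 181, 158, 172, 181, 188, 194, 196, 197, 198, 198, 198, 198, 198, 197, 197, 174, 146, 113, 93, 89, 98, 103, 117, 106, 77, 100, 72, 84, 89, 70, 71, 76, 87, 106, 135, 165, 193, 194, 197, 198, 198, 197, 197, 197, 197, 196, 192, 191, 148, 110]
0.027 [126, 157, 160, 173, 147, 101, 96, 87, 76, 95, 76, 84, 88, 110, 130, 139, 160, 186, 195, 198, 198, 198, 198, 197, 198, 197, 196, 188, 148, 136, 105, 120, 167, 174, 178, 150, 112, 87, 71, 76, 103, 107, 138, 173, 191, 197, 197, 198, 197, 197, 198, 196, 192, 187, 183, 172, 141, 147, 126, 94]
0.03 [105, 117, 117, 107, 107, 96, 91, 87, 90, 87, 87, 97, 90, 83, 84, 87, 95, 120, 154, 190, 192, 195, 196, 199, 198, 198, 198, 198, 194, 187, 156, 175, 195, 196, 197, 166, 105, 106, 132, 146, 175, 190, 197, 198, 197, 197, 197, 197, 198, 196, 192, 178, 143, 125, 130, 90, 91, 98, 93, 95]
[ 0.45042265 -0.21929814  0.34737676] [ 3.05132035e+00 -7.47573924e-01  1.98320236e-03]
```

View pics/c3.png

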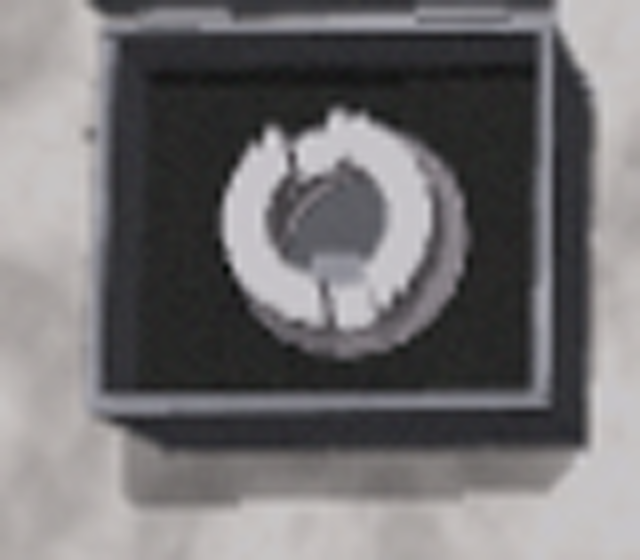

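The rim is centred near crop (327,217). The notches sit at about (310,122) and (350,312), both with bright floors, so the notch line leans roughly 0.2 rad towards +y.

```bash
cat >> h.py <<'E'
def unproj(n,uv,z):
    K,D,Rm,t=cam(n); p=cv2.undistortPoints(np.array(uv,float).reshape(-1,1,2),K,D)[:,0]
    r=np.hstack([p,np.ones((len(p),1))])@Rm; C=-Rm.T@t
    return C+r*((z-C[2])/r[:,2])[:,None]
E
python3 - <<'E'
from h import *
im=np.load('pics/top.npz')['im']
f=lambda q:[(125+(x+.5)/8-.5,155+(y+.5)/8-.5) for x,y in q]
N=unproj('top',f([(310,122),(349,312),(285,131),(325,298),(335,113),(375,300)]),.095)[:,:2]
print(N.round(4)); 
for a,b in((0,1),(2,3),(4,5)):
    d=N[a]-N[b]; print(np.arctan2(d[1],d[0]))
# rim circle: bright pixels, with z-rectified warp, search best matching circle r=33 via hough-like score
g=im.mean(2).astype(np.float32); best=[]
th=np.radians(np.arange(0,360,3))
for cx in np.arange(.49,.525,.0005):
  for cy in np.arange(.185,.22,.0005):
    s=0
    def ring(r):
        P=np.stack([cx+r*np.cos(th),cy+r*np.sin(th),np.full(th.shape,.095)],1); q=proj('top',P).astype(np.float32)
        return cv2.remap(g,q[:,0],q[:,1],1)[:,0]
    best.append(((np.minimum(ring(.0315),190)-np.minimum(ring(.0345),190)).mean()+ (np.minimum(ring(.0215),190)-np.minimum(ring(.0185),190)).mean(),cx,cy))
best.sort(); print(best[-4:])
# case outline top edge
Q=unproj('top',f([(95,410),(550,402),(105,20),(550,20)]),.105); print(Q.round(4))
E
```

```text
[[0.5375 0.2085]
 [0.4742 0.1921]
 [0.5344 0.2166]
 [0.4787 0.2002]
 [0.5407 0.2004]
 [0.4783 0.1838]]
0.2536598967230774
0.28664377097618093
0.2600091692767481Traceback (most recent call last):
  File "<stdin>", line 17, in <module>
  File "<stdin>", line 15, in ring
  File "h.py", line 15, in proj
    K,D,Rm,t=cam(n); return cv2.projectPoints(np.array(P,float).reshape(-1,3),cv2.Rodrigues(Rm)[0],t,K,D)[0][:,0]
             ~~~^^^
  File "h.py", line 7, in cam
    c=vision.calibration(n); K=np.array([[c['fx'],0,c['cx']],[0,c['fy'],c['cy']],[0,0,1.]])
ValueError: time passes only in moves, steps and waits
```

Request:
jog_arm([
  [0,0,0,0,0,3.7,1],
  [0,0,0,0,0,3.7,1],
  [0,0,0,0,0,3.7,1],
  [0,0,0,0,0,3.7,1],
  [0,0,0,0,0,3.7,1],
  [0,0,0,0,0,3.7,1],
  [0,0,0,0,0,0,1],
])

```text
t: 8.47
tool_pos: [0.4456, -0.2161, 0.1168]
tool_rot: [-3.047, 0.742, 0.021]
contact_force: [-1.0, 1.6, -0.2]
opening: 0.0852
```

Request:
jog_arm([
  [0,0,0,0,0,0,1],
  [0,0,0,0,0,0,1],
  [0,0,0,0,0,0,1],
])

```text
t: 8.72
tool_pos: [0.4521, -0.2209, 0.1286]
tool_rot: [3.049, -0.746, 0.009]
contact_force: [-0.1, -0.4, -0.1]
opening: 0.0856
```

```bash
python3 - <<'E'
from h import *
o=ctrl.get_obs(); print(o['tool_pos'],o['tool_rot'],o['contact_force'],o['q'])
im=np.load('pics/top.npz')['im']
K,D,Rm,t=cam('top'); rv=cv2.Rodrigues(Rm)[0]
g=im.mean(2).astype(np.float32); best=[]
th=np.radians(np.arange(0,360,3))
for cx in np.arange(.49,.525,.0005):
  for cy in np.arange(.185,.22,.0005):
    def ring(r,z=.095):
        P=np.stack([cx+r*np.cos(th),cy+r*np.sin(th),np.full(th.shape,z)],1); q=cv2.projectPoints(P,rv,t,K,D)[0][:,0].astype(np.float32)
        return cv2.remap(g,q[:,0],q[:,1],1)[:,0]
    best.append(((np.minimum(ring(.0315),190)-np.minimum(ring(.0345),190)).mean()+ (np.minimum(ring(.0215),190)-np.minimum(ring(.0185),190)).mean(),cx,cy))
best.sort(); print(best[-4:])
s,cx,cy=best[-1]
for r in (.025,.028,.031): print(r,ring(r).astype(int)[[*range(0,120)]].tolist())
f=lambda q:[(125+(x+.5)/8-.5,155+(y+.5)/8-.5) for x,y in q]
print(unproj('top',f([(95,410),(550,402),(105,20),(550,20)]),.105).round(4))
E
```

```text
[ 0.45208241 -0.22091473  0.12858175] [ 3.04949517 -0.74639074  0.00886819] [-0.08707431 -0.35205903 -0.08392796] [-6.02574002e-01 -1.33730029e-01  2.00967792e+00  7.08976537e-05
  1.25962824e+00  1.44828023e+00]
[(np.float32(96.67201), np.float64(0.506), np.float64(0.2015)), (np.float32(96.73386), np.float64(0.5045), np.float64(0.2015)), (np.float32(97.55385), np.float64(0.505), np.float64(0.2015)), (np.float32(97.70308), np.float64(0.5055000000000001), np.float64(0.2015))]
0.025 [198, 197, 197, 197, 197, 197, 197, 198, 191, 152, 100, 126, 167, 190, 195, 197, 197, 197, 197, 197, 197, 197, 197, 197, 197, 197, 197, 197, 197, 197, 197, 197, 197, 197, 197, 197, 197, 197, 197, 197, 197, 198, 198, 197, 197, 197, 197, 198, 198, 197, 197, 197, 198, 197, 197, 197, 197, 197, 196, 175, 127, 115, 152, 178, 185, 187, 187, 184, 180, 177, 177, 178, 183, 193, 197, 197, 197, 198, 197, 197, 197, 197, 197, 197, 197, 197, 197, 197, 198, 198, 198, 198, 197, 198, 198, 198, 198, 197, 197, 198, 198, 197, 197, 198, 198, 198, 198, 198, 198, 198, 198, 197, 197, 197, 196, 194, 195, 196, 197, 198]
0.028 [194, 1
[... 589 characters left out ...]
198]
0.031 [192, 135, 97, 87, 82, 82, 71, 59, 56, 80, 111, 167, 197, 197, 193, 184, 193, 196, 196, 192, 193, 195, 195, 195, 195, 195, 194, 195, 196, 195, 195, 195, 195, 195, 195, 193, 192, 195, 195, 196, 195, 197, 195, 195, 195, 195, 194, 194, 195, 192, 191, 191, 192, 194, 197, 197, 195, 194, 194, 194, 163, 140, 132, 163, 198, 198, 197, 197, 196, 194, 179, 174, 188, 198, 196, 193, 192, 195, 196, 196, 194, 194, 195, 196, 195, 194, 195, 196, 197, 197, 197, 197, 197, 197, 196, 195, 194, 195, 197, 196, 196, 196, 197, 197, 196, 196, 197, 197, 197, 197, 195, 195, 197, 198, 197, 197, 193, 190, 195, 197]
[[0.4394 0.2699 0.105 ]
 [0.4442 0.1239 0.105 ]
 [0.5687 0.2759 0.105 ]
 [0.5707 0.1293 0.105 ]]
```

Request:
jog_arm([
  [0,0,0,0,0,0,1],
  [0,0,0,0,0,0,1],
  [0,0,0,0,0,0,0.7],
  [0,0,0,0,0,0,0.5],
  [0,0,0,0,0,0,0.3],
  [0,0,0,0,0,0,0.3],
  [0,0,0,0,0,0,0.3],
  [0,0,0,0,0,0,0.3],
], grip_force=45)

```text
t: 9.38
tool_pos: [0.4503, -0.22, 0.1254]
tool_rot: [3.051, -0.749, 0.001]
contact_force: [-0.6, -0.7, 2.5]
opening: 0.0495
```

Request:
jog_arm([
  [0,0,0,0,0,-0.5,0.3],
  [0,0,0,0,0,-1,0.3],
  [0,0,0,0,0,-1.5,0.3],
  [0,0,0,0,0,-2,0.3],
  [0,0,0,0,0,-2,0.3],
  [0,0,0,0,0,-2,0.3],
  [0,0,0,0,0,-2,0.3],
  [0,0,0,0,0,-2,0.3],
  [0,0,0,0,0,-2,0.3],
  [0,0,0,0,0,-1.5,0.3],
  [0,0,0,0,0,-1,0.3],
  [0,0,0,0,0,0,0.3],
])

```text
t: 10.38
tool_pos: [0.4508, -0.2202, 0.3029]
tool_rot: [3.05, -0.748, 0.007]
contact_force: [-0.1, 0.6, -1.3]
opening: 0.0496
```

Request:
jog_arm([
  [0,0,-0.109,0,0,0,0.3],
  [0,0,-0.109,0,0,0,0.3],
  [0,0,-0.109,0,0,0,0.3],
  [0,0,-0.109,0,0,0,0.3],
  [0,0,-0.109,0,0,0,0.3],
  [0,0,-0.109,0,0,0,0.3],
  [0,0,-0.109,0,0,0,0.3],
  [0,0,0,0.6,-1.4,0,0.3],
  [0,0,0,1.2,-2.79,0,0.3],
  [0,0,0,1.2,-2.79,0,0.3],
  [0,0,0,1.2,-2.79,0,0.3],
  [0,0,0,1.2,-2.79,0,0.3],
])

```text
t: 11.38
tool_pos: [0.4663, -0.0827, 0.2982]
tool_rot: [-3.109, -0.44, 0.004]
contact_force: [0.2, -0.3, -1.9]
opening: 0.0496
```

Request:
jog_arm([
  [0,0,0,1.2,-2.79,0,0.3],
  [0,0,0,1.2,-2.79,0,0.3],
  [0,0,0,1.2,-2.79,0,0.3],
  [0,0,0,1.2,-2.79,0,0.3],
  [0,0,0,1.2,-2.79,0,0.3],
  [0,0,0,1.2,-2.79,0,0.3],
  [0,0,0,1.2,-2.79,0,0.3],
  [0,0,0,1.2,-2.79,0,0.3],
  [0,0,0,0.6,-1.4,0,0.3],
  [0,0,0,0,0,0,0.3],
  [0,0,0,0,0,0,0.3],
  [0,0,0,0,0,0,0.3],
])

```text
t: 12.38
tool_pos: [0.4986, 0.1715, 0.2988]
tool_rot: [3.11, 0.441, -0.003]
contact_force: [-0.1, -0.0, -1.7]
opening: 0.0498
```

```bash
python3 - <<'E'
from h import *
a,da=grab('top'); b,db=grab('side'); o=ctrl.get_obs()
p=o['tool_pos'];Rm=R.from_rotvec(o['tool_rot']); x=Rm.as_matrix()[:,0]; print(p,x,Rm.as_matrix()[:,2],o['contact_force'])
B=b[130:290,230:360]; save(B,'pics/c4.png',s=3.7)
e=np.array([.505,.2015])-p[:2]; print('err',e,'tool',Rm.inv().apply([*e,0])*100)
E
```

```text
[0.49883654 0.17115138 0.29938133] [ 9.60925300e-01  2.76806308e-01 -9.14543632e-04] [-8.37864764e-04 -3.95286477e-04 -9.99999571e-01] [-0.05136245 -0.10393402 -1.32133625]
err [0.00616346 0.03034862] tool [ 1.43233167e+00 -2.74566818e+00 -1.71605475e-03]
```

View pics/c4.png

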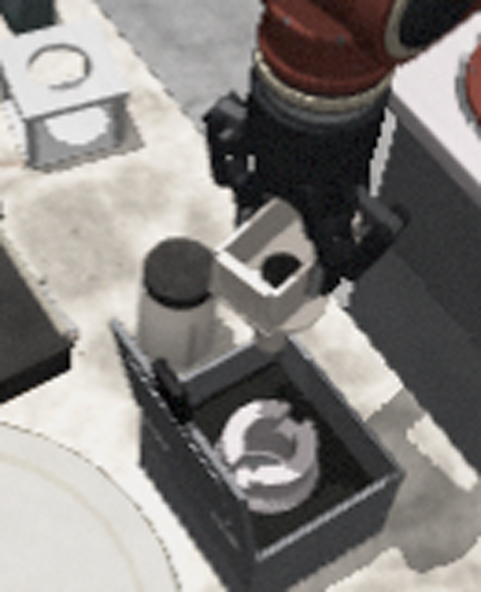

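Side view: the funnel is held upright, the bowl is around crop (270,250), the lid is open and the jar's notches are at about (295,415) and (235,470). I'll measure how the bowl sits in the grip.

```bash
python3 - <<'E'
from h import *
o=ctrl.get_obs(); p=o['tool_pos'];M=R.from_rotvec(o['tool_rot']).as_matrix()
for n in('side','top'):
    z=np.load(f'pics/{n}.npz'); W=cloud(n,z['d']); im=z['im']
    L=(W-p)@M
    s=im.min(2)>95
    m=(abs(L[...,0])<.06)&(abs(L[...,1])<.032)&(L[...,2]>-.025)&(L[...,2]<.06)&s
    q=L[m]; print(n,len(q))
    if len(q)<10: continue
    for lo,hi in((-.02,-.012),(-.012,-.004),(0,.015),(.02,.03)):
        k=q[(q[:,2]>lo)&(q[:,2]<hi)]
        if len(k): print(lo,hi,len(k),'x',np.percentile(k[:,0],[1,5,95,99]).round(4),'y',np.percentile(k[:,1],[1,99]).round(4))
    print('zmin',np.percentile(q[:,2],[0,1,3]).round(4))
E
```

```text
side 634
-0.02 -0.012 144 x [-0.037  -0.0095  0.0466  0.048 ] y [-0.0248  0.0257]
-0.012 -0.004 51 x [-0.0161 -0.013   0.0442  0.046 ] y [-0.0245  0.023 ]
0 0.015 103 x [-0.0272 -0.0215  0.0438  0.0442] y [-0.0245  0.0231]
0.02 0.03 191 x [-0.0368 -0.0317  0.0435  0.0445] y [-0.0242  0.0227]
zmin [-0.0185 -0.0169 -0.0163]
top 91
-0.02 -0.012 36 x [-0.0459 -0.0439 -0.0111 -0.0099] y [0.0166 0.0231]
-0.012 -0.004 1 x [-0.0315 -0.0315 -0.0315 -0.0315] y [0.0193 0.0193]
0 0.015 1 x [-0.0101 -0.0101 -0.0101 -0.0101] y [0.0297 0.0297]
0.02 0.03 14 x [-0.0438 -0.0437 -0.0149 -0.0137] y [0.0109 0.0233]
zmin [-0.0174 -0.0173 -0.0164]
```

Request:
jog_arm([
  [0,0,0,0.7,-1.35,0,0.3],
  [0,0,0,0.7,-1.35,0,0.3],
  [0,0,0,0,0,1.2,0.3],
  [0,0,0,0,0,2.0,0.3],
  [0,0,0,0,0,2.0,0.3],
  [0,0,0,0,0,2.0,0.3],
  [0,0,0,0,0,1.5,0.3],
  [0,0,0,0,0,1.0,0.3],
  [0,0,0,0,0,0,0.3],
  [0,0,0,0,0,0,0.3],
  [0,0,0,0,0,0,0.3],
])

```text
t: 13.4
tool_pos: [0.5056, 0.2017, 0.2041]
tool_rot: [-3.11, -0.44, -0.003]
contact_force: [0.5, 0.3, -1.3]
opening: 0.0495
```

Over the jar now; I'll lower the spout into the bore gently.

Request:
jog_arm([
  [0,0,0,0,0,0.8,0.3],
  [0,0,0,0,0,0.8,0.3],
  [0,0,0,0,0,0.8,0.3],
  [0,0,0,0,0,0.8,0.3],
  [0,0,0,0,0,0.5,0.3],
  [0,0,0,0,0,0.4,0.3],
  [0,0,0,0,0,0,0.3],
  [0,0,0,0,0,0,0.3],
])

```text
t: 14.07
tool_pos: [0.5048, 0.2019, 0.1616]
tool_rot: [3.11, 0.441, -0.001]
contact_force: [-0.5, 0.5, -1.9]
opening: 0.0494
```

Request:
jog_arm([
  [0,0,0,0,0,0.2,0.3],
  [0,0,0,0,0,0.2,0.3],
  [0,0,0,0,0,0.2,0.3],
  [0,0,0,0,0,0.2,0.3],
  [0,0,0,0,0,0,0.3],
  [0,0,0,0,0,0,0.3],
])

```text
t: 14.57
tool_pos: [0.5048, 0.2019, 0.1537]
tool_rot: [3.11, 0.441, -0.001]
contact_force: [0.0, 0.4, -1.2]
opening: 0.0492
```

Request:
jog_arm([
  [0,0,0,0,0,0.2,0.3],
  [0,0,0,0,0,0.2,0.3],
  [0,0,0,0,0,0.2,0.3],
  [0,0,0,0,0,0.1,0.3],
  [0,0,0,0,0,0,0.3],
  [0,0,0,0,0,0,0.3],
])

```text
t: 15.07
tool_pos: [0.5049, 0.2018, 0.1467]
tool_rot: [3.11, 0.441, -0.001]
contact_force: [-0.2, -1.8, -2.9]
opening: 0.0495
```

Request:
jog_arm([
  [0,0,0,0,0,0.1,0.3],
  [0,0,0,0,0,0.1,0.3],
  [0,0,0,0,0,0.1,0.3],
  [0,0,0,0,0,0,0.3],
  [0,0,0,0,0,0,0.3],
])

```text
t: 15.48
tool_pos: [0.5052, 0.2019, 0.1454]
tool_rot: [3.11, 0.441, 0.0]
contact_force: [-3.1, -1.8, 5.4]
opening: 0.0492
```

Request:
jog_arm([
  [0,0,0,0,0,-0.1,0.3],
  [0,0,0,0,0,0,0.7],
  [0,0,0,0,0,0,0.85],
  [0,0,0,0,0,0,1],
  [0,0,0,0,0,0,1],
  [0,0,0,0,0,-1,1],
  [0,0,0,0,0,-2,1],
  [0,0,0,0,0,-3,1],
  [0,0,0,0,0,-3,1],
  [0,0,0,0,0,-3,1],
  [0,0,0,0,0,-3,1],
  [0,0,0,0,0,0,1],
])

```text
t: 16.48
tool_pos: [0.5077, 0.2027, 0.3041]
tool_rot: [-3.109, -0.441, -0.021]
contact_force: [0.6, 0.4, 0.4]
opening: 0.0856
```

Request:
jog_arm([
  [0,0,0,0,2.5,0,1],
  [0,0,0,0,3,0,1],
  [0,0,0,0,3,0,1],
  [0,0,0,0,3,0,1],
  [0,0,0,0,3,0,1],
  [0,0,0,-1,3,0,1],
  [0,0,0,-1,3,0,1],
  [0,0,0,-1,3,0,1],
  [0,0,0,-1,3,0,1],
  [0,0,0,-1,3,0,1],
  [0,0,0,0,0,0,1],
  [0,0,0,0,0,0,1],
])

```text
t: 17.48
tool_pos: [0.5388, -0.0966, 0.2951]
tool_rot: [-3.111, -0.437, -0.0]
contact_force: [-0.3, 0.2, 0.2]
opening: 0.0854
```

```bash
python3 - <<'E'
from h import *
a,da=grab('top'); b,db=grab('side'); o=ctrl.get_obs(); print(o['t'],o['tool_pos'],o['contact_force'])
A=cv2.resize(a[150:230,120:220],(450,360),interpolation=2); B=cv2.resize(b[180:300,250:350],(300,360),interpolation=2)
save(np.hstack([A,B]),'pics/c5.png')
W=cloud('top',da);Ws=cloud('side',db)
for n,w,im in(('top',W,a),('side',Ws,b)):
    m=(abs(w[...,0]-.505)<.06)&(abs(w[...,1]-.2015)<.06)&(w[...,2]>.122)&(w[...,2]<.2)&(im.min(2)>95)
    P=w[m]; print(n,len(P),cv2.minAreaRect(P[:,:2].astype(np.float32)*1000),'ztop',np.percentile(P[:,2],[90,97]).round(4))
    T=P[P[:,2]>np.percentile(P[:,2],97)-.006]; A=np.c_[T[:,:2]-[.505,.2015],np.ones(len(T))]; print('tilt',np.linalg.lstsq(A,T[:,2],rcond=None)[0].round(3))
# lid angle: fit plane
m=(w[...,0]>.56)&(w[...,0]<.63)&(abs(w[...,1]-.2)<.07)&(w[...,2]>.12)&(w[...,2]<.24); P=w[m]; A=np.c_[P[:,2]-.105,P[:,1]-.2,np.ones(len(P))]; print('lid',len(P),np.linalg.lstsq(A,P[:,0],rcond=None)[0])
for n,w,bx in(('bean',W,(208,170,245,210)),): print(n,rect(w,bx,(.1,.12)))
print('tin',rect(W,(350,170,383,205),(.06,.08)),'pouch',rect(W,(353,205,402,235),(.1,.14)))
E
```

```text
17.5833 [ 0.53896106 -0.09486294  0.29504247] [-0.54103285 -0.17190531 -0.66277194]
top 257 ((504.2711181640625, 202.75674438476562), (94.27206420898438, 50.709327697753906), 15.563970565795898) ztop [0.1625 0.1632]
tilt [ 0.005 -0.005  0.16 ]
side 363 ((505.5467834472656, 201.17132568359375), (94.15620422363281, 51.90298843383789), 16.464458465576172) ztop [0.1619 0.163 ]
tilt [-0.005 -0.007  0.16 ]
lid 485 [ 0.14740571 -0.03085658  0.58045653]
bean (array([484.2,  44.4]), array([58.4, 56.3]), 35.3, np.float64(0.1072), 405)
tin (array([ 505.3, -349.8]), array([59.1, 61.1]), 86.1, np.float64(0.0689), 414) pouch (array([ 413.8, -360.4]), array([75.2, 20.7]), 85.5, np.float64(0.109), 187)
```

View pics/c5.png

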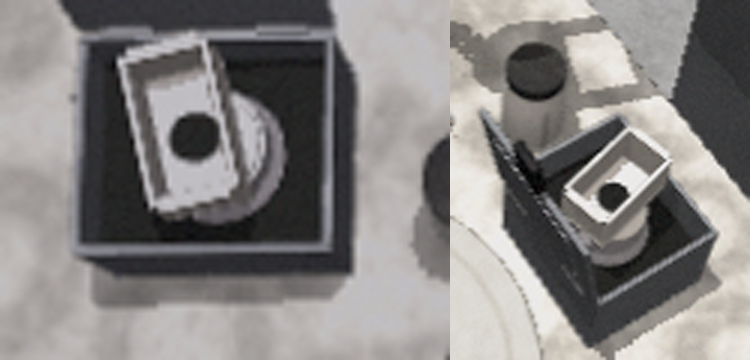

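The funnel sits at the seated height, upright, with the bystanders unmoved. The lid fit was rough, so I'll check it once more before handing in.

```bash
python3 - <<'E'
from h import *
for n in('top','side'):
    w=cloud(n,np.load(f'pics/{n}.npz')['d'])
    m=(w[...,0]>.56)&(w[...,0]<.63)&(abs(w[...,1]-.203)<.06)&(w[...,2]>.125)&(w[...,2]<.225); P=w[m]
    for _ in range(8):
        c=P.mean(0); u=np.linalg.svd(P-c,full_matrices=False)[2][2]; r=abs((P-c)@u); P=P[r<=max(.002,np.percentile(r,90))]
    u*=np.sign(u[0]); print(n,len(P),u.round(3),'lid angle',np.pi/2+np.arctan2(-u[2],u[0]),'rms',r.std())
E
```

```text
top 921 [ 0.983  0.023 -0.181] lid angle 1.7525151727347377 rms 0.00044791976472742593
side 295 [ 0.985  0.033 -0.17 ] lid angle 1.7422286112284515 rms 0.0004294069720640423
```

```bash
python3 -c "
from station import ctrl
print(ctrl.finish_job())"
```

```text
the job is handed in; nothing more can be done
None
```

The lid is open on its stop and the funnel is home in the jar's neck. I handed the job in at about 17.6 s of the 61 s allowed; it reports no verdict, so what follows is from my own last checks.

- **Lid:** I swung it up by its tab, then let go. Plane fits from the two cameras gave 1.742 and 1.753 rad. A rougher first fit gave about 1.72 rad; all three are above the 1.69 limit.
- **Funnel:** I found the notch line by eye at about 0.28 rad and lowered the funnel to match. The lugs dropped in without any turning, so I did not need to feel for them. Contact came at the expected seated height.
- **Seating:** After release the bowl top stood about 66 mm above the mouth, which matches the seated height. It was within about 1.5 mm of the axis and tilted less than 0.01 rad.
- **Bystanders:** The bean jar and tin moved less than 1 mm and the pouch about 2 mm, all within measuring noise.
- **Robot:** It ended clear of everything, with no contact force beyond noise.

No check failed.

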